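# Clear the trimming stand into its scrap drawer

### The arm

A 6-joint arm with a two-finger parallel gripper is mounted at the origin on the work surface. World frame = base frame: x ahead of the robot, y to its left, z up, the work surface at z = 0. Lengths are in m, angles in degrees, forces in N, time in s.
With the tool pointing down it reaches from about 0.35 to 0.875 m from the base axis. Payload 4.2 kg.
Tool frame: the origin (TCP) lies midway between the tips of the shut fingers; the grasp point (between the pads) lies 19 mm behind it; z points along the fingers, y is the line along which they close (so a half turn about z gives the same grasp; the last joint's range is limited). The gripper opens to 87 mm and grips with 3 to 60 N. Pads are 19 mm wide; open, the fingers measure 117 mm over their backs; the gripper's body (75 mm by 190 mm) begins 51 mm behind the grasp point.
Start: joints at [-61.043, 22.042, 0.453, 0, -68.411, -14.817], TCP at [0.153, -0.606, 0.223] pointing down, gripper open.
Joint ranges: [-179.83, 179.83], [-69.29, 118.12], [-61.27, 80.66], [-181.25, 117.63], [-171.15, -9.14], [-177.46, 177.46]. Speed limits (degrees/s): [159.86, 159.86, 180, 180, 180, 180].

### API

Orientations are given as a 3x3 rotation matrix whose columns are the frame's x, y, z axes.
In Python, from station import * gives the robot as it stands.
- The arm moves only by the tool move_arm, never from a script. Its argument "targets" is text: rows parted by semicolons, each of 4 numbers parted by spaces: the shift along the world's x, y, z in units of 25 mm (1.0 is 25 mm), then the turn about the world's z in units of 5 degrees (1.0 is 5 degrees). In form: tx ty tz spin; .... A call has 1 to 10 rows; each row shifts and turns the commanded pose from where the row before left it; what a row does not reach is not made up. A row lasts 1/12 s, in which the tool goes at most 41.7 mm and 7.16 degrees, less where a joint would pass 70% of its speed; a pose out of reach is approached as far as the arm can. A call is refused whole if a number of a shift passes 1 or a number of a turn 1, either way. A call with a gripper value outside its range is refused whole. "gripper" is the finger opening in mm, from 0 to 87, set as the call begins (left out, the last holds). The fingers move at their own pace and stop on an object; the grip force is fixed at half the most. Time passes only in rows, so rows that do not move let the fingers close. It gives the time, the measured TCP pose, the force, the opening and the grip force at its end, in the units of the state.
- sense(): the state, without advancing time (a new reading comes with each control period).
- capture(name): name is "scene" or "top" or "wrist"; returns a dict with "image" (400x640x3 uint8, blue, green, red), "fx", "fy", "cx", "cy" (pixels), "world_from_camera" (4x4, takes a point from camera to world coordinates); the wrist camera has in their place "hand_eye" (4x4, takes a point from camera to tool coordinates, whose origin is the TCP and whose axes are the flange's). Camera axes: x right, y up, looking along -z (the intrinsics and any distortion apply to the point x, -y, -z); pixel columns grow to the right and rows downward; lengths in m; the calibration is good to about 2 mm. A picture is of the moment at which its call begins: read the wrist's pose just before it. There is no depth.
- finish_job(): hands the job in; it is judged then, once.
The state is a dict: "time_s": time; "joints": joint angles; "joint_velocities": joint speeds; "effort": joint torques, N m; "tcp_pos": TCP position; "ee_rot": TCP orientation; "wrist_force": force on the tool from outside, world axes, zero at the start; "moment": the same for the moment, N m; "gripper_width": opening from 0.0 (shut) to 1.0 (fully open); "gripper_force": force on a finger pad.
Only numpy, scipy, OpenCV 4.12 (cv2) and the standard library are available. Lean on these libraries where they do the work, as an engineer would, in place of code of your own. Each camera call takes 0.05 s, during which the arm holds its last target. There are 200 camera calls.

### The job

Clear up the trimming stand: pull out its red-fronted scrap drawer, get all three scraps (black tray piece, red-brown block, wood offcut) off the top plate and into the drawer, then push the drawer fully shut. Leave the good silver battery cell lying where it is on the plate, and disturb nothing else on the bench.

Things in the scene. Friction and masses are not known exactly. Their poses are not given: they have to be found in the camera images.
- stand: Fixed trimming stand: white box 280 (own x) by 240 (own y) by 110 mm high. Its blue-grey top plate is 12 mm thick, upper face 110 mm above the bench; an aluminium lip 8 mm thick, 15 mm high lines the plate's back (+x) edge, other edges open. Origin: centre of the underside. Own -x is the front, where the drawer comes out, facing roughly world -y. Place and yaw vary.
- drawer (a joint): How far the scrap drawer is pulled out along the stand's own -x, in m: 0 fully shut, 0.18 fully out (stop). It may start up to 0.035 out. It slides stiffly (about 2.5 N friction) and stays where it is left.
- drawer_in (a point): Centre of the drawer's inner floor, 10 mm above the bench; moves with the drawer, axes as the stand's. Inside 249 mm (x) by 204 mm (y); grey walls reach 76 mm above the bench. Fully out, the uncovered opening is 170 mm long, from the stand's front edge (stand x = -140 mm) outwards. Under the plate there are 88 mm over the floor: scraps may lie on each other but must not stick up higher.
- drawer_pull (a point): Middle of the top edge of the drawer's pull: a black upright fin on the middle of the red front (front 236 mm wide, 90 mm high), sticking out 50 mm from it (25 mm either side of this point along x), 16 mm thick (y), 60 mm tall, top 100 mm above the bench. Moves with the drawer, axes as the stand's. Pinch it from above across its thickness to pull or push.
- scrap_tray: Scrap: broken piece of black moulded plastic tray, a trough 80 mm (own x) by 42 mm (own y) by 32 mm high, 6 mm walls; grip across own y. Origin: centre of the underside. 35 to 70 g. Lies flat on the top plate at the start.
- scrap_block: Scrap: red-brown stepped offcut of fixture board, 75 mm (own x) by 40 mm (own y), 34 mm high on its -x half, 20 mm on the rest; grip across own y. Origin: centre of the underside. 75 to 155 g. Lies flat on the top plate at the start.
- scrap_wood: Scrap: pale wood offcut partly wrapped in brown kraft paper, 85 mm (own x) by 38 mm (own y), 32 mm high, with a 25 mm long step 19 mm high at its +x end; grip across own y. Origin: centre of the underside. 40 to 85 g. Lies flat on the top plate at the start.
- good_cell: Good battery cell, not scrap: flat, silver, white label, cream end with two small tabs (+x end), 92 (own x) by 46 (own y) by 22 mm high, 0.2 kg. Origin: centre of the underside. It and the scraps lie on the plate in a 2 by 2 pattern, about 130 mm apart along the stand's x and 120 mm along its y, any of them in any place, long sides roughly along the stand's y.
- tape_roll: Bystander: roll of brown tape, 100 mm across, 25 mm high, lying flat on the bench to the robot's right. Origin: centre of the underside.
- solvent: Bystander: white bottle with blue cap, 60 mm across, 160 mm high, standing on the bench to the left. Origin: centre of the underside.
- driver: Bystander: screwdriver with a yellow handle, lying on the bench to the right. Origin: its underside, lies along own x.
There are look-alikes about, which are no part of the job. There is more than one size of the scrap_block; the one meant has the size given above.

How it is judged (in metres and radians):
At the end, for the whole second after the job is handed in: All three scraps lie at rest inside the drawer, the drawer is shut to within 10 mm, and the good cell is within 30 mm of where it began (x of scrap_tray in the frame of drawer_in between -0.13 and 0.13 m and y of scrap_tray in the frame of drawer_in between -0.108 and 0.108 m and z of scrap_tray in the frame of drawer_in between -0.008 and 0.085 m and linear speed of each of scrap_tray, scrap_block, scrap_wood below 0.03 m/s and x of scrap_block in the frame of drawer_in between -0.13 and 0.13 m and y of scrap_block in the frame of drawer_in between -0.108 and 0.108 m and z of scrap_block in the frame of drawer_in between -0.008 and 0.085 m and x of scrap_wood in the frame of drawer_in between -0.13 and 0.13 m and y of scrap_wood in the frame of drawer_in between -0.108 and 0.108 m and z of scrap_wood in the frame of drawer_in between -0.008 and 0.085 m and value of joint drawer below 0.01 m and distance of good_cell from where it was at the start of the episode below 0.03 m); the robot touches nothing.
It fails at once if the good cell is moved more than 30 mm (distance of good_cell from where it was at the start of the episode above 0.03 m).
It fails at once if the bottle is knocked over (angle between solvent's own z axis and vertical above 0.5 rad).
It fails at once if the tape roll is moved more than 50 mm (distance of tape_roll from where it was at the start of the episode above 0.05 m).
It fails at once if the bottle is moved more than 50 mm (distance of solvent from where it was at the start of the episode above 0.05 m).
It fails at once if the screwdriver is moved more than 50 mm (distance of driver from where it was at the start of the episode above 0.05 m).
It also fails if it takes over 72 s, if anything falls off the work surface, if the arm or the gripper's body presses on something with over 40 N, if the wrist force passes 120 N, or if a joint passes its speed limit or range.

## Working session

There is one attempt and no reset: what is moved stays moved. The work goes in short steps, Python scripts to look and compute and a tool call to move; the robot and the scene stay as the last step left them, time stands still between calls to the robot, and variables do not carry over. Pictures are saved under pics/ and viewed, at most 10 in all, crops included, and the job is handed in when it is done.

Besides the shell and the picture viewer there is one more tool, called after "Call:" as a command line: name --argument value ..., lists and objects as JSON in quotes. move_arm: Moves the arm, as the interface text tells. Its arguments: {"type":"object","properties":{"targets":{"type":"string"},"gripper":{"type":"number"}},"required":["targets"]}

```bash
ls; mkdir -p pics; python3 - <<'E'
from station import *
import cv2,numpy as np
s=sense();print(s['time_s'],s['tcp_pos'],s['ee_rot'])
for n in("scene","top"):
    c=capture(n);cv2.imwrite(f"pics/{n}0.png",c['image']);print(n,{k:np.round(v,4).tolist() for k,v in c.items() if k!='image'})
E
```

```text
pics
0.0 [ 0.15255746 -0.60548175  0.22146538] [[-9.69746592e-01 -2.44113039e-01 -6.09769424e-04]
 [-2.44113787e-01  9.69744364e-01  2.08053279e-03]
 [ 8.34352784e-05  2.16644271e-03 -9.99997650e-01]]
scene {'fx': 374.3018, 'fy': 374.3018, 'cx': 320.8363, 'cy': 201.2285, 'world_from_camera': [[0.7204, -0.5103, 0.4697, 1.1062], [0.6935, 0.5349, -0.4825, -0.6833], [-0.0051, 0.6734, 0.7393, 1.095], [0.0, 0.0, 0.0, 1.0]]}
top {'fx': 436.3594, 'fy': 436.3594, 'cx': 320.4453, 'cy': 200.8515, 'world_from_camera': [[-0.0157, 0.9969, -0.0772, 0.3603], [-0.9998, -0.015, 0.0093, -0.0433], [0.0081, 0.0774, 0.997, 1.4408], [0.0, 0.0, 0.0, 1.0]]}
```

View pics/top0.png

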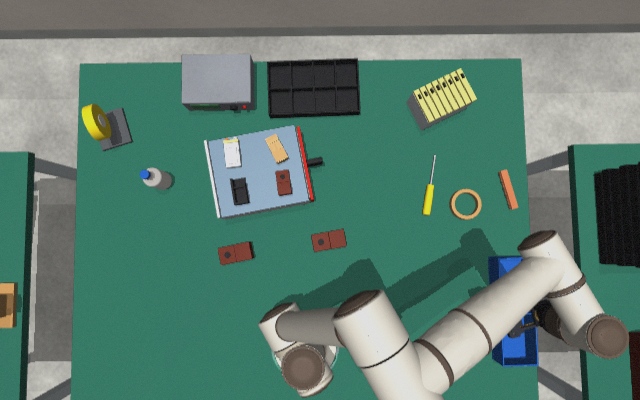

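View pics/scene0.png

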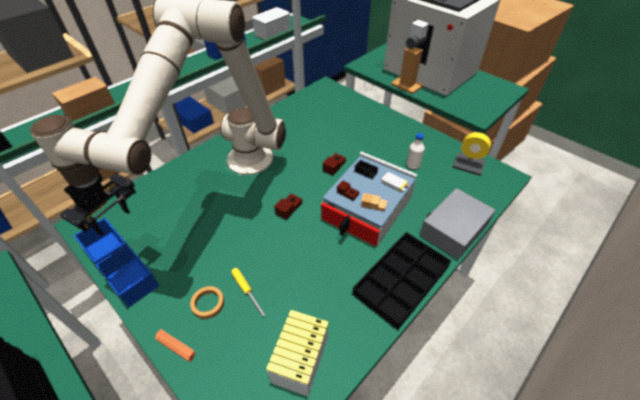

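The top view shows the stand at about (260,172), with the red front and pull on its right at (315,161), which is world -y. On the plate are the cell (232,153), wood (277,149), tray piece (240,191) and a red-brown block (284,182). There are three red-brown blocks: (284,182) on the plate, and (236,253) and (329,240) on the bench. The one on the plate fits, since the scraps lie on the top plate. I'll confirm that in a crop and measure its size.

```bash
cat > h.py <<'E'
import numpy as np,cv2
from station import *
def ray(c,px,z):
    T=np.array(c['world_from_camera']);u,v=px
    d=T[:3,:3]@np.array([(u-c['cx'])/c['fx'],-(v-c['cy'])/c['fy'],-1]);o=T[:3,3]
    return o+d*(z-o[2])/d[2]
def wristcam(s,c):
    T=np.eye(4);T[:3,:3]=s['ee_rot'];T[:3,3]=s['tcp_pos'];c['world_from_camera']=T@np.array(c['hand_eye']);return c
def blobs(c,mask,z,amin=80,roi=None):
    if roi: m=np.zeros_like(mask);a,b,d,e=roi;m[b:e,a:d]=mask[b:e,a:d];mask=m
    out=[]
    for k in cv2.findContours(mask,cv2.RETR_EXTERNAL,cv2.CHAIN_APPROX_NONE)[0]:
        if cv2.contourArea(k)<amin: continue
        w=np.array([ray(c,p[0],z)[:2] for p in k],np.float32)*1000
        (cx,cy),(a,b),t=cv2.minAreaRect(w)
        if a<b:a,b,t=b,a,t+90
        out.append((k.reshape(-1,2).mean(0).round(),round(cx),round(cy),round(a),round(b),round((t+90)%180-90,1)))
    return out
E
python3 - <<'E'
from h import *
c=capture("top");im=c['image'];hsv=cv2.cvtColor(im,cv2.COLOR_BGR2HSV);R=(195,120,335,270)
M=lambda lo,hi:cv2.inRange(hsv,lo,hi)
print('plate',blobs(c,cv2.morphologyEx(M((100,30,120),(125,140,255)),cv2.MORPH_CLOSE,np.ones((25,25))),.11,500,R))
red=M((0,120,40),(12,255,130))|M((170,100,40),(180,255,130))
for z in(.13,.03): print('redbrown',z,blobs(c,red,z,80,R))
print('front',blobs(c,M((0,180,150),(8,255,255))|M((172,180,150),(180,255,255)),.09,50,R))
print('wood',blobs(c,M((8,60,120),(25,255,255)),.135,60,R))
blk=M((0,0,0),(180,255,60))
print('black tray',blobs(c,blk,.142,60,(225,165,260,210)));print('pull',blobs(c,blk,.1,30,(300,145,330,175)))
print('cell',blobs(c,M((0,0,170),(180,60,255)),.132,60,(218,132,250,172)))
cv2.imwrite('pics/crop.png',cv2.resize(im[120:270,190:345],None,fx=4,fy=4,interpolation=cv2.INTER_CUBIC)[:600])
E
```

```text
plate [(array([258., 171.]), 559, 135, 271, 240, -79.8)]
redbrown 0.13 [(array([236., 253.]), 310, 201, 98, 50, -78.9), (array([324., 240.]), 342, -64, 70, 50, -80.6), (array([283., 182.]), 520, 57, 72, 38, 7.5)]
redbrown 0.03 [(array([236., 253.]), 307, 220, 105, 54, -78.9), (array([324., 240.]), 340, -65, 76, 54, -80.6), (array([283., 182.]), 532, 64, 77, 41, 7.5)]
front [(array([305., 163.]), 585, -8, 232, 8, 10.2)]
wood [(array([276., 148.]), 624, 77, 82, 38, 26.1)]
black tray [(array([239., 191.]), 495, 186, 79, 45, 9.4)]
pull [(array([314., 162.]), 585, -39, 48, 24, -79.4)]
cell [(array([230., 152.]), 614, 213, 87, 47, 6.7)]
```

View pics/crop.png

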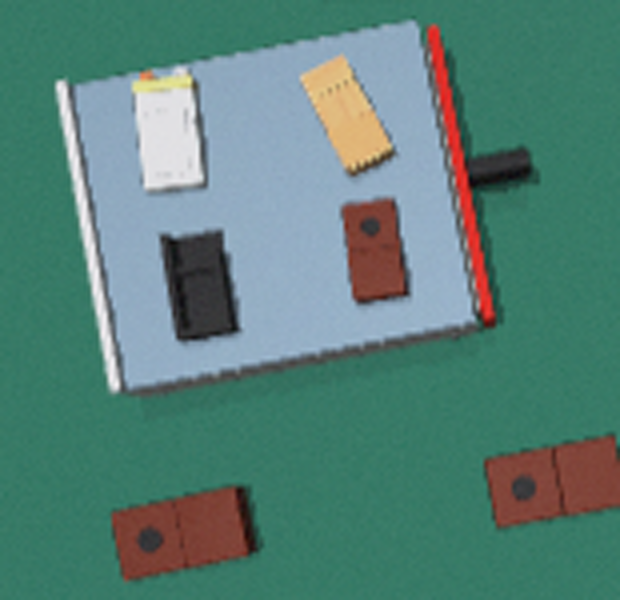

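The block on the plate measures about 77x41 mm, against 105x54 mm for the bench ones, so it is the one meant. The drawer is nearly shut. I'm moving above the pull.

Call:
move_arm --targets ".72 .95 .05 .72;.72 .95 .05 .72;.72 .95 .05 .72;.72 .95 .05 .72;.72 .95 .05 .72;.72 .95 .05 .72;.72 .95 .05 .72;.72 .95 .05 .72;.72 .95 .05 .72;.72 .95 .05 .72" --gripper 50

```text
time_s: 0.98
tcp_pos: [0.3332, -0.3671, 0.235]
ee_rot: [[-0.639, -0.77, -0.0], [-0.77, 0.639, 0.0], [-0.0, 0.0, -1.0]]
wrist_force: [-0.1, 0.4, 0.0]
gripper_width: 0.579
gripper_force: 0.0
```

Call:
move_arm --targets ".72 .95 .05 .72;.72 .95 .05 .72;.72 .95 .05 .72;.72 .95 .05 .72;.72 .95 .05 .72;.72 .95 .05 .72;.72 .95 .05 .72;.72 .95 .05 .72;.72 .95 .05 .72;.72 .95 .05 .72"

```text
time_s: 1.82
tcp_pos: [0.5132, -0.1296, 0.2475]
ee_rot: [[-0.064, -0.998, -0.0], [-0.998, 0.064, 0.0], [-0.0, 0.0, -1.0]]
wrist_force: [-0.0, -0.2, 0.4]
gripper_width: 0.572
gripper_force: 0.0
```

Call:
move_arm --targets ".72 .9 .05 .7;.72 .9 .05 .7;.72 .9 .05 .7;.72 .9 .05 .7;0 0 0 0;0 0 0 0"

```text
time_s: 2.32
tcp_pos: [0.585, -0.0399, 0.2516]
ee_rot: [[0.177, -0.984, -0.002], [-0.984, -0.177, -0.0], [-0.0, 0.002, -1.0]]
wrist_force: [0.2, -0.0, 0.6]
gripper_width: 0.579
gripper_force: 0.0
```

```bash
python3 - <<'E'
from h import *
s=sense();c=wristcam(s,capture("wrist"));cv2.imwrite("pics/w1.png",c['image'])
print(s['joints'],s['tcp_pos'],s['ee_rot'],c['fx'],c['world_from_camera'].round(3).tolist())
E
```

```text
[ 1.19020919e+01  1.72477935e+01 -2.42553495e+00 -1.71590549e-02
 -7.04235696e+01 -1.67938378e+00] [ 0.58495071 -0.03993181  0.2515887 ] [[ 1.77375607e-01 -9.84141738e-01 -1.71301261e-03]
 [-9.84143201e-01 -1.77375744e-01 -7.26836086e-05]
 [-2.32315914e-04  1.69874201e-03 -9.99998530e-01]] 322.6421899500374 [[-0.984, 0.169, 0.053, 0.598], [-0.177, -0.941, -0.287, -0.119], [0.002, -0.292, 0.957, 0.414], [0.0, 0.0, 0.0, 1.0]]
```

View pics/w1.png

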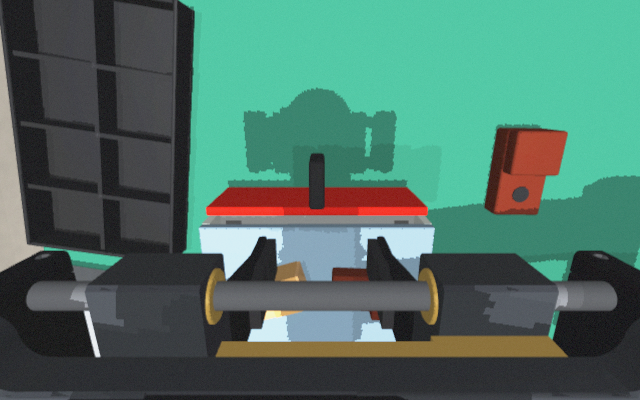

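The wrist view shows the pull at about (317,155–208), with the red front at rows 188–215.

```bash
python3 - <<'E'
from h import *
s=sense();c=wristcam(s,capture("wrist"))
for p,z in(((317,208),.1),((317,155),.1),((317,155),.04),((207,208),.09),((428,208),.09),((207,215),.09),((428,215),.09),((200,225),.11),((434,225),.11)):print(p,z,ray(c,p,z).round(4))
i=c['image'];print([ [int(x) for x in i[r,317]] for r in range(150,214,4)]);print([int(i[195,u].sum()) for u in range(300,334)])
E
```

```text
(317, 208) 0.1 [ 0.5832 -0.0175  0.1   ]
(317, 155) 0.1 [ 0.5926 -0.0712  0.1   ]
(317, 155) 0.04 [ 0.5916 -0.0619  0.04  ]
(207, 208) 0.09 [0.6973 0.0062 0.09  ]
(428, 208) 0.09 [ 0.467  -0.0349  0.09  ]
(207, 215) 0.09 [0.6967 0.014  0.09  ]
(428, 215) 0.09 [ 0.4649 -0.0273  0.09  ]
(200, 225) 0.11 [0.6968 0.0177 0.11  ]
(434, 225) 0.11 [ 0.4642 -0.0237  0.11  ]
[[101, 122, 57], [44, 45, 36], [37, 34, 36], [44, 43, 42], [51, 48, 46], [48, 44, 43], [52, 53, 50], [50, 49, 48], [49, 45, 46], [50, 47, 47], [47, 45, 44], [49, 50, 51], [44, 43, 40], [48, 45, 46], [46, 46, 45], [35, 40, 176]]
[190, 199, 223, 215, 209, 199, 218, 190, 140, 125, 138, 137, 136, 145, 133, 133, 133, 141, 135, 125, 143, 135, 129, 148, 183, 200, 206, 202, 210, 196, 193, 181, 191, 192]
```

Call:
move_arm --targets ".1 -.08 -1 0;0 0 -1 0;0 0 -1 0;0 0 -1 0;0 0 -1 0;0 0 -.9 0;0 0 -.7 0;0 0 -.5 0;0 0 -.24 0;0 0 0 0"

```text
time_s: 3.25
tcp_pos: [0.5857, -0.0441, 0.0679]
ee_rot: [[0.174, -0.985, -0.003], [-0.985, -0.174, -0.0], [-0.0, 0.003, -1.0]]
wrist_force: [0.7, -0.0, 0.3]
gripper_width: 0.574
gripper_force: 0.0
```

Call:
move_arm --targets "0 0 0 0;0 0 0 0;0 0 0 0;0 0 0 0;0 0 0 0" --gripper 0

```text
time_s: 3.67
tcp_pos: [0.5875, -0.0429, 0.0698]
ee_rot: [[0.176, -0.984, 0.001], [-0.984, -0.176, 0.0], [-0.0, -0.001, -1.0]]
wrist_force: [0.4, -0.3, 1.1]
gripper_width: 0.282
gripper_force: 0.0
```

Call:
move_arm --targets "0 0 0 0;0 0 0 0;0 0 0 0;0 0 0 0;0 0 0 0"

```text
time_s: 4.08
tcp_pos: [0.5904, -0.0424, 0.0698]
ee_rot: [[0.177, -0.984, 0.007], [-0.984, -0.177, 0.001], [0.001, -0.007, -1.0]]
wrist_force: [5.9, 0.1, -3.7]
gripper_width: 0.181
gripper_force: 30.0
```

Call:
move_arm --targets ".07 -.4 0 0;.14 -.8 0 0;.14 -.8 0 0;.14 -.8 0 0;.14 -.8 0 0;.14 -.8 0 0;.14 -.8 0 0;.14 -.8 0 0;.14 -.8 0 0;.05 -.3 0 0"

```text
time_s: 4.92
tcp_pos: [0.6214, -0.2162, 0.0696]
ee_rot: [[0.174, -0.985, 0.006], [-0.985, -0.174, 0.008], [-0.007, -0.008, -1.0]]
wrist_force: [1.4, 37.8, 10.5]
gripper_width: 0.183
gripper_force: 30.0
```

The drawer travelled 176 mm and met its stop. Next: release the pull, rise and go above the block.

Call:
move_arm --targets "0 0 0 0;0 0 0 0;0 0 0 0;0 0 .5 0;0 0 1 0;0 0 1 0;0 0 1 0;0 0 1 0;-.2 .6 .7 -1;-.2 .6 0 -1" --gripper 70

```text
time_s: 5.75
tcp_pos: [0.6099, -0.1918, 0.2038]
ee_rot: [[-0.003, -1.0, 0.008], [-1.0, 0.003, -0.002], [0.002, -0.008, -1.0]]
wrist_force: [-0.5, 0.2, 1.3]
gripper_width: 0.784
gripper_force: 0.0
```

Call:
move_arm --targets "-.23 .6 0 -1;-.23 .6 0 -1;-.23 .6 0 -1;-.23 .6 0 -1;-.23 .6 0 -1;-.23 .6 0 -1;-.23 .6 0 -1;-.23 .6 0 -1;-.23 .6 0 -1;-.23 .6 0 -1"

```text
time_s: 6.58
tcp_pos: [0.5497, -0.0403, 0.1989]
ee_rot: [[-0.768, -0.641, -0.001], [-0.641, 0.768, -0.0], [0.001, 0.0, -1.0]]
wrist_force: [-0.4, -1.2, 0.4]
gripper_width: 0.801
gripper_force: 0.0
```

Call:
move_arm --targets "-.23 .6 0 -1;-.23 .6 0 -1;-.23 .6 0 -1;-.23 .6 0 -1;-.23 .6 0 -1;-.23 .6 0 -1;0 0 0 -.5;0 0 0 0;0 0 0 0"

```text
time_s: 7.33
tcp_pos: [0.5159, 0.0492, 0.199]
ee_rot: [[-0.991, -0.134, -0.0], [-0.134, 0.991, -0.0], [0.0, -0.0, -1.0]]
wrist_force: [0.0, -0.1, 0.1]
gripper_width: 0.805
gripper_force: 0.0
```

```bash
python3 - <<'E'
from h import *
s=sense();print(s['joints'].round(1) if hasattr(s['joints'],'round') else s['joints'],s['tcp_pos']);c=wristcam(s,capture("wrist"));cv2.imwrite("pics/w2.png",c['image'])
E
```

```text
[  23.4   12.8  -16.5    0.   -60.8 -105.7] [0.51588666 0.04916238 0.19902741]
```

View pics/w2.png

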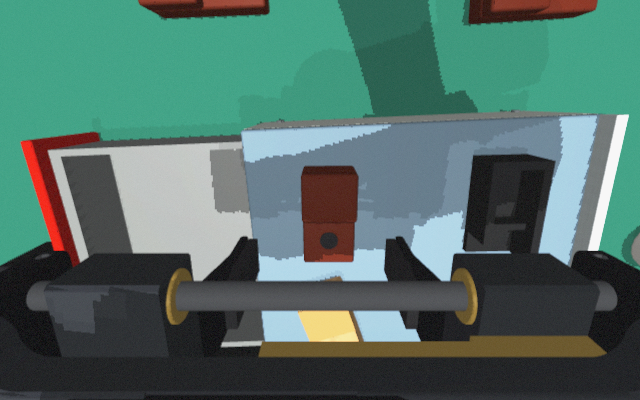

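The drawer is open on the left. The block is at cols 302–357, rows 166–262, midway between the fingers, and the tray is at about (510,205).

```bash
python3 - <<'E'
from h import *
s=sense();c=wristcam(s,capture("wrist"))
for p,z in(((303,170),.13),((357,170),.13),((303,170),.144),((357,170),.144),((304,261),.144),((353,261),.144),((304,261),.13),((353,261),.13),((243,130),.11),((258,325),.11),((53,152),.076),((472,157),.142),((553,162),.142),((465,248),.142),((540,248),.142)):print(p,z,ray(c,p,z).round(4))
E
```

```text
(303, 170) 0.13 [0.4835 0.0311 0.13  ]
(357, 170) 0.13 [0.4782 0.0701 0.13  ]
(303, 170) 0.144 [0.4806 0.0315 0.144 ]
(357, 170) 0.144 [0.4756 0.0682 0.144 ]
(304, 261) 0.144 [0.5492 0.0403 0.144 ]
(353, 261) 0.144 [0.5443 0.0767 0.144 ]
(304, 261) 0.13 [0.5565 0.0405 0.13  ]
(353, 261) 0.13 [0.5513 0.0791 0.13  ]
(243, 130) 0.11 [ 0.463  -0.0187  0.11  ]
(258, 325) 0.11 [0.6379 0.0062 0.11  ]
(53, 152) 0.076 [ 0.5084 -0.192   0.076 ]
(472, 157) 0.142 [0.4566 0.1448 0.142 ]
(553, 162) 0.142 [0.4525 0.2008 0.142 ]
(465, 248) 0.142 [0.5235 0.1579 0.142 ]
(540, 248) 0.142 [0.516  0.2132 0.142 ]
```

Call:
move_arm --targets "0.04 .28 -.6 0;0 0 -.8 0;0 0 -.8 0;0 0 -.7 0;0 0 -.4 0;0 0 -.1 0;0 0 0 0"

```text
time_s: 8.02
tcp_pos: [0.5172, 0.056, 0.1136]
ee_rot: [[-0.991, -0.133, -0.001], [-0.133, 0.991, -0.001], [0.001, -0.001, -1.0]]
wrist_force: [-0.8, -0.6, -0.2]
gripper_width: 0.801
gripper_force: 0.0
```

Call:
move_arm --targets "0 0 0 0;0 0 0 0;0 0 0 0;0 0 0 0;0 0 0 0;0 0 0 0;0 0 0 0" --gripper 0

```text
time_s: 8.6
tcp_pos: [0.5174, 0.0564, 0.1145]
ee_rot: [[-0.991, -0.133, 0.0], [-0.133, 0.991, -0.0], [-0.0, -0.0, -1.0]]
wrist_force: [-0.6, -0.1, 2.3]
gripper_width: 0.459
gripper_force: 30.0
```

Call:
move_arm --targets "0 0 .6 0;0 0 .9 0;0.1 -.3 .9 0;.4 -.8 0 0;.4 -.9 0 0;.5 -.9 0 0;.5 -.9 0 0;.5 -.9 0 0;.5 -.9 0 0;.4 -.9 0 0"

```text
time_s: 9.43
tcp_pos: [0.6001, -0.1071, 0.1734]
ee_rot: [[-0.991, -0.133, -0.001], [-0.133, 0.991, 0.0], [0.001, 0.0, -1.0]]
wrist_force: [0.7, 0.7, -1.3]
gripper_width: 0.455
gripper_force: 30.0
```

Call:
move_arm --targets "0 -.4 0 0;0 0 -.5 .3;0 0 -.9 .3;0 0 -1 0;0 0 -.9 0;0 0 -.7 0;0 0 -.4 0;0 0 0 0;0 0 0 0"

```text
time_s: 10.18
tcp_pos: [0.5997, -0.1159, 0.0641]
ee_rot: [[-0.983, -0.185, -0.001], [-0.185, 0.983, -0.0], [0.001, -0.0, -1.0]]
wrist_force: [-0.8, -0.3, 0.1]
gripper_width: 0.46
gripper_force: 30.0
```

Call:
move_arm --targets "0 0 -.5 0;0 0 -.2 0;0 0 0 0"

```text
time_s: 10.43
tcp_pos: [0.5994, -0.1159, 0.0465]
ee_rot: [[-0.983, -0.185, -0.001], [-0.185, 0.983, 0.0], [0.001, 0.0, -1.0]]
wrist_force: [-0.1, 0.1, -0.9]
gripper_width: 0.461
gripper_force: 30.0
```

Call:
move_arm --targets "0 0 0 0;0 0 0 0;0 0 0 0;0 0 0 0;0 0 .7 0;0 0 1 0;0 0 1 0;0 0 1 0;0 0 1 0;0 0 1 0" --gripper 56

```text
time_s: 11.27
tcp_pos: [0.5996, -0.1161, 0.1908]
ee_rot: [[-0.983, -0.185, 0.001], [-0.185, 0.983, 0.0], [-0.001, -0.0, -1.0]]
wrist_force: [0.9, 0.1, 0.3]
gripper_width: 0.645
gripper_force: 0.0
```

Call:
move_arm --targets ".1 .7 .5 .3;.1 .9 0 .4;.1 .9 0 .4;.1 .9 0 .4;.1 .9 0 .4;.1 .9 0 .4;.1 .9 0 .4;.1 .9 0 .4;.1 .7 0 0;0 0 0 0" --gripper 75

```text
time_s: 12.1
tcp_pos: [0.6227, 0.0794, 0.2018]
ee_rot: [[-0.896, -0.444, 0.001], [-0.444, 0.896, 0.001], [-0.001, 0.0, -1.0]]
wrist_force: [-0.3, -0.5, 0.4]
gripper_width: 0.859
gripper_force: 0.0
```

```bash
python3 - <<'E'
from h import *
s=sense();print(s['tcp_pos'],s['time_s']);c=wristcam(s,capture("wrist"));cv2.imwrite("pics/w3.png",c['image'])
hsv=cv2.cvtColor(c['image'],cv2.COLOR_BGR2HSV)
for z in (.13,.142):print(blobs(c,cv2.inRange(hsv,(8,60,120),(25,255,255)),z,300,(230,110,420,285)))
E
```

```text
[0.62269324 0.07938883 0.20180058] 12.1
[(array([317., 199.]), 621, 75, 86, 41, 27.0)]
[(array([317., 199.]), 617, 73, 81, 38, 27.0)]
```

View pics/w3.png

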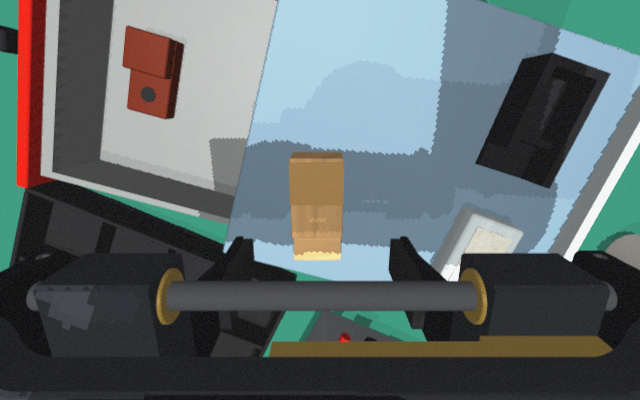

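The block lies flat in the drawer at (152,72). The wood is at (317,205), between the fingers and aligned with them.

Call:
move_arm --targets "-.2 -.2 -.6 .1;0 0 -.8 0;0 0 -.8 0;0 0 -.7 0;0 0 -.5 0;0 0 -.1 0;0 0 0 0"

```text
time_s: 12.73
tcp_pos: [0.6167, 0.0705, 0.1134]
ee_rot: [[-0.894, -0.448, -0.002], [-0.448, 0.894, -0.001], [0.002, 0.0, -1.0]]
wrist_force: [0.6, -1.1, 0.6]
gripper_width: 0.862
gripper_force: 0.0
```

Call:
move_arm --targets "0 0 0 0;0 0 0 0;0 0 0 0;0 0 0 0;0 0 0 0;0 0 0 0;0 0 0 0;0 0 0 0" --gripper 0

```text
time_s: 13.4
tcp_pos: [0.6172, 0.0716, 0.1143]
ee_rot: [[-0.894, -0.449, 0.0], [-0.449, 0.894, 0.0], [-0.0, 0.0, -1.0]]
wrist_force: [-1.4, 0.1, 1.6]
gripper_width: 0.434
gripper_force: 30.0
```

Call:
move_arm --targets "0 0 .6 0;0 0 .9 0;0.1 -.3 .9 -.3;.1 -.6 0 -.6;.1 -.8 0 -.6;.1 -.8 0 -.6;.2 -.8 0 -.6;.2 -.8 0 -.6;.1 -.6 0 0;0 -.3 0 0"

```text
time_s: 14.23
tcp_pos: [0.6398, -0.0553, 0.1736]
ee_rot: [[-0.984, -0.176, -0.001], [-0.176, 0.984, -0.0], [0.001, -0.0, -1.0]]
wrist_force: [0.2, -0.3, -1.5]
gripper_width: 0.436
gripper_force: 30.0
```

Call:
move_arm --targets "0 0 -.5 0;0 0 -.9 0;0 0 -1 0;0 0 -.9 0;0 0 -.7 0;0 0 -.5 0;0 0 0 0;0 0 0 0"

```text
time_s: 14.9
tcp_pos: [0.6393, -0.0533, 0.061]
ee_rot: [[-0.984, -0.177, -0.002], [-0.177, 0.984, -0.0], [0.002, -0.0, -1.0]]
wrist_force: [0.3, -0.0, -0.4]
gripper_width: 0.437
gripper_force: 30.0
```

Call:
move_arm --targets "0 0 0 0;0 0 0 0;0 0 0 0;0 0 0 0;0 0 .7 0;0 0 1 0;0 0 1 0;0 0 1 0;0 0 1 0;0 0 .9 0" --gripper 52

```text
time_s: 15.73
tcp_pos: [0.6399, -0.0536, 0.204]
ee_rot: [[-0.984, -0.176, 0.002], [-0.176, 0.984, 0.0], [-0.002, -0.0, -1.0]]
wrist_force: [0.5, -1.0, -0.6]
gripper_width: 0.6
gripper_force: 0.0
```

Call:
move_arm --targets "-.4 .7 0 0;-.6 .95 0 0;-.6 .95 0 0;-.6 .95 0 0;-.6 .95 0 0;-.6 .95 0 0;-.6 .95 0 0;-.6 .95 0 0;-.6 .95 0 0;-.6 .9 0 0" --gripper 72

```text
time_s: 16.57
tcp_pos: [0.4939, 0.1776, 0.2023]
ee_rot: [[-0.984, -0.176, 0.001], [-0.176, 0.984, 0.001], [-0.001, 0.001, -1.0]]
wrist_force: [0.6, 0.7, -0.0]
gripper_width: 0.827
gripper_force: 0.0
```

Call:
move_arm --targets "-.2 .2 0 0;0 0 0 0;0 0 0 0"

```text
time_s: 16.82
tcp_pos: [0.4898, 0.1815, 0.2021]
ee_rot: [[-0.984, -0.177, 0.001], [-0.177, 0.984, 0.0], [-0.001, 0.0, -1.0]]
wrist_force: [-0.2, 0.3, 0.8]
gripper_width: 0.828
gripper_force: 0.0
```

```bash
python3 - <<'E'
from h import *
s=sense();print(s['tcp_pos'],s['time_s']);c=wristcam(s,capture("wrist"));cv2.imwrite("pics/w4.png",c['image'])
hsv=cv2.cvtColor(c['image'],cv2.COLOR_BGR2HSV)
for z in (.13,.142):print(blobs(c,cv2.inRange(hsv,(0,0,0),(180,255,75)),z,300,(265,110,380,275)))
E
```

```text
[0.48982689 0.18146441 0.20206941] 16.8167
[(array([331., 216.]), 495, 188, 90, 44, 9.0)]
[(array([331., 216.]), 491, 187, 85, 42, 9.0)]
```

View pics/w4.png

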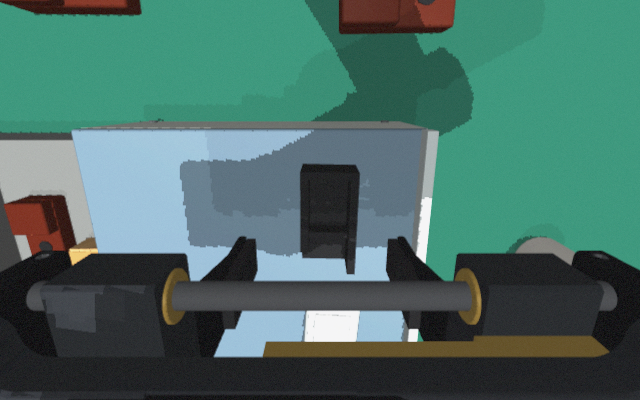

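The tray piece is at cols 301–358, rows 165–270, between the fingers. The cell behind it, at (332,325), is clear of the gripper.

Call:
move_arm --targets "0 .15 -.6 -.2;0 0 -.8 0;0 0 -.8 0;0 0 -.7 0;0 0 -.5 0;0 0 -.1 0;0 0 0 0"

```text
time_s: 17.45
tcp_pos: [0.4899, 0.184, 0.1132]
ee_rot: [[-0.988, -0.157, -0.002], [-0.157, 0.988, -0.002], [0.002, -0.001, -1.0]]
wrist_force: [0.7, 0.4, 0.2]
gripper_width: 0.828
gripper_force: 0.0
```

Call:
move_arm --targets "0 0 0 0;0 0 0 0;0 0 0 0;0 0 0 0;0 0 0 0;0 0 0 0;0 0 0 0" --gripper 0

```text
time_s: 18.03
tcp_pos: [0.4899, 0.1855, 0.1145]
ee_rot: [[-0.987, -0.159, 0.001], [-0.159, 0.987, 0.001], [-0.001, 0.0, -1.0]]
wrist_force: [-1.1, 1.5, 1.7]
gripper_width: 0.485
gripper_force: 30.0
```

Call:
move_arm --targets "0 0 .6 0;0 0 .9 0;.1 -.4 .9 0;.2 -.9 0 0;.2 -1 0 0;.2 -1 0 0;.2 -1 0 0;.2 -1 0 0;.2 -1 0 0;.2 -1 0 0"

```text
time_s: 18.87
tcp_pos: [0.527, 0.0015, 0.1739]
ee_rot: [[-0.987, -0.159, -0.001], [-0.159, 0.987, -0.0], [0.001, 0.0, -1.0]]
wrist_force: [-0.9, 0.7, -0.1]
gripper_width: 0.477
gripper_force: 30.0
```

Call:
move_arm --targets ".2 -1 0 .2;.2 -1 0 0;.2 -.7 0 0;.2 -.3 -.4 0;0 0 -.9 0;0 0 -1 0;0 0 -.9 0;0 0 -.8 0;0 0 -.5 0;0 0 0 0"

```text
time_s: 19.7
tcp_pos: [0.5445, -0.072, 0.0577]
ee_rot: [[-0.984, -0.176, -0.008], [-0.176, 0.984, -0.0], [0.008, 0.001, -1.0]]
wrist_force: [-0.9, 0.4, -0.9]
gripper_width: 0.475
gripper_force: 30.0
```

Call:
move_arm --targets "0 0 0 0;0 0 0 0;0 0 0 0;0 0 0 0;0 0 0 0;0 0 .7 0;0 0 1 0;0 0 1 0;0 0 1 0;0 0 1 0" --gripper 56

```text
time_s: 20.53
tcp_pos: [0.5471, -0.0723, 0.1808]
ee_rot: [[-0.984, -0.176, 0.001], [-0.176, 0.984, 0.0], [-0.001, 0.0, -1.0]]
wrist_force: [0.9, 0.2, 0.5]
gripper_width: 0.648
gripper_force: 0.0
```

```bash
python3 - <<'E'
from h import *
s=sense();print(s['tcp_pos'],s['time_s'],s['joints'].round(1));c=wristcam(s,capture("wrist"));t=capture("top")['image'][110:270,200:360]
cv2.imwrite("pics/w5.png",np.hstack([cv2.resize(c['image'],(480,300)),cv2.resize(t,(300,300))]))
E
```

```text
[ 0.54705813 -0.07231272  0.18081956] 20.5333 [  9.3  16.9 -13.5  -0.  -59.5 -89.2]
```

View pics/w5.png

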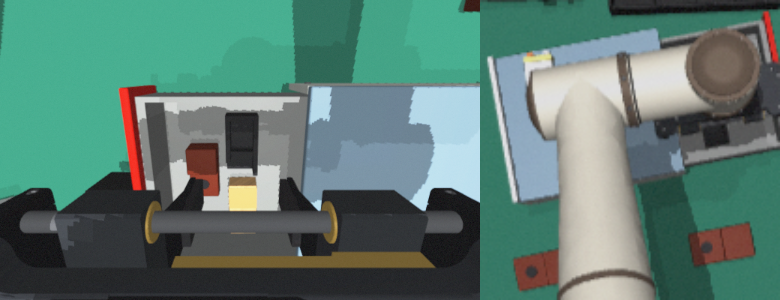

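All three scraps lie flat in the drawer: block (203,168), tray (241,138), wood (243,193). The cell hasn't moved. Next I turn to the pull and grip it.

Call:
move_arm --targets ".16 -.32 0 1;.16 -.32 0 1;.16 -.32 0 1;.16 -.32 0 1;.17 -.32 0 1;.17 -.32 0 1;.17 -.32 0 1;.17 -.32 0 1;.17 -.32 0 1;.17 -.32 0 1" --gripper 50

```text
time_s: 21.47
tcp_pos: [0.5886, -0.1526, 0.1787]
ee_rot: [[-0.494, -0.869, -0.0], [-0.869, 0.494, 0.0], [-0.0, 0.001, -1.0]]
wrist_force: [-0.1, 0.5, -0.6]
gripper_width: 0.574
gripper_force: 0.0
```

Call:
move_arm --targets ".17 -.32 0 1;.17 -.32 0 1;.16 -.32 0 1;.16 -.32 0 1;.16 -.32 0 1;.16 -.32 0 1;.16 -.32 0 1;.16 -.32 0 1;0 0 0 0;0 0 0 0"

```text
time_s: 22.3
tcp_pos: [0.6208, -0.2164, 0.1785]
ee_rot: [[0.173, -0.985, -0.001], [-0.985, -0.173, 0.0], [-0.001, 0.001, -1.0]]
wrist_force: [0.0, 1.3, 0.2]
gripper_width: 0.573
gripper_force: 0.0
```

Call:
move_arm --targets "0 0 -.6 0;0 0 -.9 0;0 0 -1 0;0 0 -.9 0;0 0 -.6 0;0 0 -.4 0;0 0 0 0;0 0 0 0"

```text
time_s: 22.97
tcp_pos: [0.6213, -0.2161, 0.0692]
ee_rot: [[0.176, -0.984, -0.0], [-0.984, -0.176, -0.0], [0.0, 0.0, -1.0]]
wrist_force: [0.6, -0.0, 0.9]
gripper_width: 0.573
gripper_force: 0.0
```

Call:
move_arm --targets "0 0 0 0;0 0 0 0;0 0 0 0;0 0 0 0;0 0 0 0;0 0 0 0;0 0 0 0;0 0 0 0" --gripper 0

```text
time_s: 23.63
tcp_pos: [0.6215, -0.2163, 0.0693]
ee_rot: [[0.176, -0.984, 0.001], [-0.984, -0.176, -0.0], [0.0, -0.001, -1.0]]
wrist_force: [-0.4, 0.7, 1.6]
gripper_width: 0.182
gripper_force: 30.0
```

Call:
move_arm --targets "-.04 .25 0 0;-.07 .4 0 0;-.09 .5 0 0;-.09 .5 0 0;-.09 .5 0 0;-.09 .5 0 0;-.09 .5 0 0;-.09 .5 0 0;-.09 .5 0 0;-.09 .5 0 0"

```text
time_s: 24.47
tcp_pos: [0.6004, -0.0987, 0.0693]
ee_rot: [[0.176, -0.984, 0.001], [-0.984, -0.176, -0.0], [0.0, -0.001, -1.0]]
wrist_force: [0.7, -3.0, 1.8]
gripper_width: 0.183
gripper_force: 30.0
```

Call:
move_arm --targets "-.09 .5 0 0;-.09 .5 0 0;-.09 .5 0 0;-.07 .4 0 0;-.05 .3 0 0;-.03 .15 0 0;-.01 .05 0 0;0 0 0 0;0 0 0 0"

```text
time_s: 25.22
tcp_pos: [0.5898, -0.0394, 0.0693]
ee_rot: [[0.176, -0.984, 0.0], [-0.984, -0.176, 0.001], [-0.001, -0.0, -1.0]]
wrist_force: [-0.5, 2.7, 5.8]
gripper_width: 0.183
gripper_force: 30.0
```

Call:
move_arm --targets "-.01 .05 0 0;-.01 .05 0 0;0 .04 0 0;0 0 0 0;0 0 0 0"

```text
time_s: 25.63
tcp_pos: [0.5897, -0.039, 0.0693]
ee_rot: [[0.175, -0.984, 0.0], [-0.984, -0.175, -0.003], [0.003, -0.0, -1.0]]
wrist_force: [1.7, -8.9, 2.2]
gripper_width: 0.179
gripper_force: 30.0
```

The arm was commanded 3.5 mm further but moved only 0.4 mm and the force rose, so the drawer is at its stop. I'll release, retreat and check.

Call:
move_arm --targets "0 0 0 0;0 0 0 0;0 0 0 0;0 0 0 0;0 0 .5 0;0 0 1 0;0 0 1 0;0 -.5 1 0;0 -.9 1 0;0 -.9 .5 0" --gripper 50

```text
time_s: 26.47
tcp_pos: [0.5904, -0.0938, 0.1974]
ee_rot: [[0.179, -0.984, 0.005], [-0.984, -0.179, -0.0], [0.001, -0.004, -1.0]]
wrist_force: [-0.6, -0.3, 0.5]
gripper_width: 0.572
gripper_force: 0.0
```

Call:
move_arm --targets "-.3 -.9 .5 0;-.3 -.9 .5 0;-.3 -.9 0 0;-.3 -.9 0 0;-.3 -.9 0 0;-.3 -.9 0 0;-.3 -.5 0 0;0 0 0 0;0 0 0 0"

```text
time_s: 27.22
tcp_pos: [0.5362, -0.2416, 0.2187]
ee_rot: [[0.175, -0.985, -0.001], [-0.985, -0.175, 0.001], [-0.001, 0.0, -1.0]]
wrist_force: [0.5, -0.4, -0.1]
gripper_width: 0.574
gripper_force: 0.0
```

```bash
python3 - <<'E'
from h import *
s=sense();print(s['tcp_pos'],s['time_s']);c=capture("top");im=c['image'];hsv=cv2.cvtColor(im,cv2.COLOR_BGR2HSV);R=(195,120,335,270)
M=lambda lo,hi:cv2.inRange(hsv,lo,hi)
print('front',blobs(c,M((0,180,150),(8,255,255))|M((172,180,150),(180,255,255)),.09,50,R),'was 585,-8')
print('cell',blobs(c,M((0,0,170),(180,60,255)),.132,60,(218,132,250,172)),'was 614,213')
cv2.imwrite("pics/end.png",cv2.resize(im[60:270,130:450],(800,525)))
E
```

```text
[ 0.53621958 -0.24159635  0.2187312 ] 27.2167
front [(array([302., 158.]), 601, -1, 200, 8, 10.2)] was 585,-8
cell [(array([230., 153.]), 613, 215, 86, 50, 6.2)] was 614,213
```

View pics/end.png

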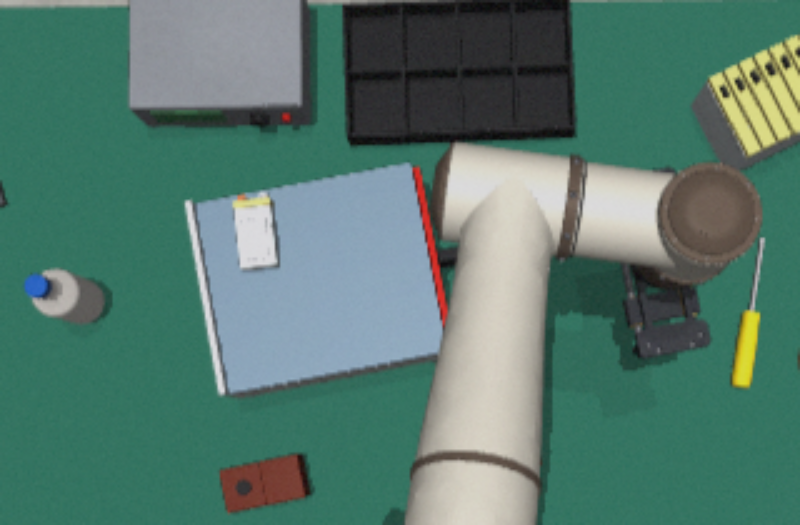

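The drawer front is flush with the stand's edge at (430,245). The plate holds only the cell, which is where it started, and the robot touches nothing. Handing in.

```bash
python3 -c "
from station import *
print(finish_job())"
```

```text
the job is handed in; nothing more can be done
None
```

I put all three scraps in the drawer and shut it to its stop, left the good cell within about 2 mm of where it began, and handed the job in at about 27 s; the hand-in returned no verdict.

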